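# Rock the scanner battery into its charging dock

### The arm

A 6-joint arm with a two-finger parallel gripper is mounted at the origin on the work surface. World frame = base frame: x ahead of the robot, y to its left, z up, the work surface at z = 0. Lengths are in m, angles in rad, forces in N, time in s.
With the tool pointing down it reaches from about 0.325 to 0.775 m from the base axis. Payload 9.3 kg.
Tool frame: the origin (TCP) lies between the finger pads; the fingertips stand 8 mm ahead of it and the grasp point (between the pads) lies 11 mm behind it (manip.tips_ahead is the distance from the TCP to the fingertips, in m); y points along the fingers, x is the direction in which the jaws open and shut, and the axes are right-handed (so a half turn about y gives the same grasp; the last joint's range is limited). The gripper opens to 85 mm and grips with 20 to 120 N. Pads are 22 mm wide; open, the fingers measure 114 mm over their backs; the gripper's body (76 mm by 85 mm) begins 54 mm behind the grasp point. The pads swing forward as they close: fully open they stand 13 mm farther back than shut.
Start: joints at [-1.397, 0.259, 0.021, 1.334, 0, 1.418], TCP at [0.177, -0.521, 0.239] pointing down, gripper open.
Joint ranges: [-3.04, 3.04], [-0.91, 1.82], [-1.04, 1.36], [-1.92, 1.95], [-1.52, 1.45], [-3.14, 3.14]. Speed limits (rad/s): [2.22, 2.22, 2.79, 3.14, 3.14, 3.14].

### API

Orientations are given as a unit quaternion [w, x, y, z].
In Python, from plant import manip, viewer, ticket gives the robot as it stands.
- The arm moves only by the shell command python3 -m crank 'ROWS' [FORCE]. ROWS is JSON, a list that holds one entry, the list of rows, each a list of 7 numbers: the shift along the tool's x, y, z in m, then the turn, a rotation vector about the tool's x, y, z in degrees, then the finger opening in m, from 0 to 0.0854. A call has 1 to 20 rows; each row is the pose to reach, as a shift and turn from the pose commanded when the call began, along the tool's axes at that moment; what a row does not reach only later rows make up. A row lasts 1/10 s, in which the tool goes at most 50 mm and 8.59 degrees, less where a joint would pass 70% of its speed; a pose out of reach is approached as far as the arm can. A call with a gripper value outside its range is refused whole. The fingers move at their own pace and stop on an object; FORCE is the grip in N (left out, the last holds). Time passes only in rows, so rows that repeat a pose let the fingers close. It gives the time, the measured TCP pose, the force and the opening at its end, in the units of the state.
- manip.read_state(): the state, without advancing time (a new reading comes with each control period).
- viewer.snapshot(name): name is "scene" or "top" or "wrist"; returns a dict with "frame" (384x512x3 uint8, blue, green, red), "K" (3x3 intrinsics, pixels), "R" (3x3) and "t" (3): a world point X has camera coordinates R X + t. Camera axes: x right, y down, z forward; pixel columns grow to the right and rows downward; lengths in m; the calibration is good to about 2 mm. A picture is of the moment at which its call begins. There is no depth.
- ticket.finish_job(): hands the job in, once; it reports no verdict.
The state is a dict: "t": time; "q": joint angles; "qvel": joint speeds; "effort": joint torques, N m; "tool_pos": TCP position; "orientation": TCP orientation; "ft_force": force on the tool from outside, world axes, zero at the start; "moment": the same for the moment, N m; "gripper_width": finger opening in m.
Only numpy, scipy, OpenCV 4.12 (cv2) and the standard library are available. Lean on these libraries where they do the work, as an engineer would, in place of code of your own. Each camera call takes 0.05 s, during which the arm holds its last target. There are 200 camera calls.

### The job

Put the spare battery block of the hand-held 3D scanner on charge: slip the tongue at the foot of its nose end under the lip of the charging dock, push it in against the sprung contacts, and rock the tail down behind the tail wall until the block lies flat and fully home, down on the floor of the well, then let go. The contacts are delicate, so do it by feel and never force it, and leave the other things on the bench where they are.

Things in the scene. Friction and masses are not known exactly. Their poses are not given: they have to be found in the camera images.
- battery_mid (a point): Centre of the battery's body, half-way up (21 mm over its underside). A plain grey box 70 long (x) by 40 wide (y) by 42 mm tall (z), 0.22 to 0.37 kg, dark ribs on top, lying loose on its underside; z up, +x to its nose end; the tail face is 35 mm behind. Pinch it across the 40 mm width, with the fingertips more than 15 mm above its underside, clear of the dock's walls.
- battery_tip (a point): Lower edge of the tip of the battery's tongue, mid-width: a flat tongue 10 mm long, 38 mm wide and 6 mm thick sticks out at the foot of the nose end, flush with the underside. The point is 45 mm ahead of and 21 mm below battery_mid, same axes; 80 mm from here to the tail face.
- battery: The same battery: origin at the centre of the body's underside, axes as for battery_mid.
- dock: The charging dock: low black base 180 x 94 mm fixed to the bench, with a grey open-topped well. Origin on the bench under dock_seat; +x points to the contact end (raised head, 20 mm high). The well sits in slotted holes, set anywhere up to 16 mm either way along x from nominal: no reading tells where, so feel for it. It stays put when pushed. Over 22 N in all on walls, lip and contacts damages it; the floor bears more.
- dock_seat (a point): Nominal centre of the well, on its floor, 9 mm above the bench; axes as the dock's. Battery_mid comes to rest 21 mm above the floor, over the well's true centre or up to 5 mm towards the contacts. Side walls 42.6 mm apart with flared tops, 12 mm above the floor; tail wall 10 mm high and 6 mm thick, its inner face at x = -35 mm (nominal).
- dock_lip (a point): Nominal edge of the lip that bridges the well at its contact end, at its underside: 40 mm along x from dock_seat and 10.5 mm above the floor. The lip is 3 mm thick, so its top is 13.5 mm above the floor, and runs on 23 mm towards +x. The tongue goes under it with the block tilted nose down 12 to 15 degrees.
- dock_bar (a point): Nominal face of the sprung contact bar under the lip, when free: 41 mm along x from dock_seat, 5 mm above the floor. It pushes back with 2 N at first and 0.6 N more per mm, stop at 10 mm. Bar to tail wall is only 76 mm for a block of 80: the tongue tip must push it in 4 to 6 mm (4.5 to 5.5 N), block still tilted, and stay there while the tail is rocked down.
- scraper: Wooden-handled scraper lying on the bench, 200 mm long; a bystander, origin at its middle underside.
- glue: White bottle of bed glue, 28 mm across and 95 mm tall, standing; a bystander, origin under its centre.
- caliper: Calipers lying on the bench, 230 mm long; a bystander, origin at the middle underside.
- cutters: Flush cutters lying on the bench, about 125 mm long; a bystander, origin near the middle underside.
- bracket: White printed angle bracket, 60 x 40 x 50 mm; a bystander, origin under its centre.
- adapter: Black power adapter, 90 x 45 x 30 mm; a bystander, origin under its centre.
- spool: Filament spool lying flat, 200 mm across, 66 mm tall; a bystander, origin under its centre.
- nozzle_tray: Small clear divided tray, 90 x 120 x 30 mm; a bystander, origin under its centre.
Mind the look-alikes: they are no part of the job. Leave any green or red look-alike of the battery alone.

How it is judged:
At the end, for the whole second after the job is handed in: The battery lies flat (within 0.05 rad) on the floor of the dock's well (its centre less than 23.5 mm above the well floor, within 24 mm in plan of the dock's seat point), at rest and released (z of battery_mid in the frame of dock_seat between 0.018 and 0.0235 m and horizontal distance between battery_mid and dock_seat below 0.024 m and angle between battery_mid's own z axis and vertical below 0.05 rad and linear speed of battery below 0.01 m/s and not (contact force between the fingers and battery above 0.1 N)); the robot touches nothing.
It fails at once if the battery presses on the walls, lip and contacts of the dock with more than 22 N in all (contact force between battery and dock above 22 N).
It fails at once if the dock is struck by the gripper with more than 22 N (contact force between the arm and dock above 22 N).
It fails at once if a bystander is moved by more than 40 mm (distance of any of scraper, glue, caliper, cutters, bracket, adapter, spool, nozzle_tray from where it was at the start of the episode above 0.04 m).
It also fails if it takes over 54 s, if anything falls off the work surface, if the arm or the gripper's body presses on something with over 40 N, if the wrist force passes 120 N, or if a joint passes its speed limit or range.

## Working session

There is one attempt and no reset: what is moved stays moved. The work goes in short steps, Python scripts to look and compute and a shell command to move; the robot and the scene stay as the last step left them, time stands still between calls to the robot, and variables do not carry over. Pictures are saved under pics/ and viewed, about 8 in all and at most 12, crops included, and the job is handed in when it is done.

```bash
ls; mkdir -p pics; python3 - <<'E'
from plant import manip, viewer
import cv2, numpy as np
print(manip.read_state())
for n in ("scene","top"):
    s=viewer.snapshot(n); cv2.imwrite(f"pics/{n}0.png",s["frame"]); np.savez(f"{n}0.npz",**s)
    print(n,s["K"].tolist(),np.round(s["R"],4).tolist(),np.round(s["t"],4).tolist())
E
```

```text
pics
{'t': 0.0, 'q': array([-1.39659867e+00,  2.59191538e-01,  2.07616158e-02,  1.33369694e+00,
        4.13371249e-06,  1.41822148e+00]), 'qvel': array([ 0.00123735, -0.00061436,  0.0001024 ,  0.00035977, -0.00066432,
        0.00031094]), 'effort': array([-2.76967658e-04, -5.55641127e+01,  3.44526136e+01,  1.38087227e-02,
       -1.74327488e-04,  6.83451375e-06]), 'tool_pos': array([ 0.17650609, -0.52062482,  0.23866646]), 'orientation': array([ 0.57500115, -0.57434102,  0.41234602, -0.41167564]), 'ft_force': array([ 0.03799227,  0.16454293, -0.19152691]), 'moment': array([ 0.03107267, -0.01777843, -0.02852309]), 'gripper_width': 0.08563708679672975}
scene [[379.90814802752953, 0.0, 257.20150782767604], [0.0, 379.90814802752953, 190.52866266722867], [0.0, 0.0, 1.0]] [[-0.0155, 0.9996, 0.0217], [0.5543, 0.0266, -0.8319], [-0.8322, -0.0008, -0.5545]] [0.0216, -0.2887, 1.8598]
top [[369.3294009369172, 0.0, 249.1504954771102], [0.0, 369.3294009369172, 189.5827935977132], [0.0, 0.0, 1.0]] [[0.0602, -0.9982, -0.0061], [-0.9747, -0.0575, -0.216], [0.2153, 0.0189, -0.9764]] [-0.0476, 0.5695, 0.9658]
```

View pics/scene0.png

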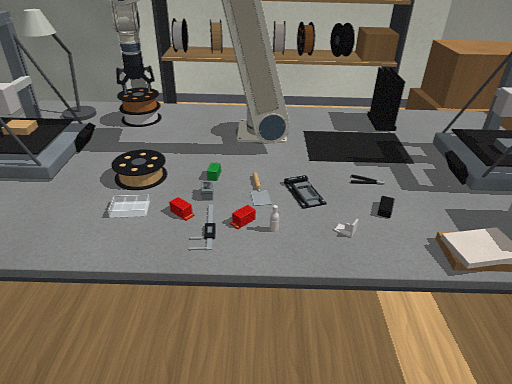

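View pics/top0.png

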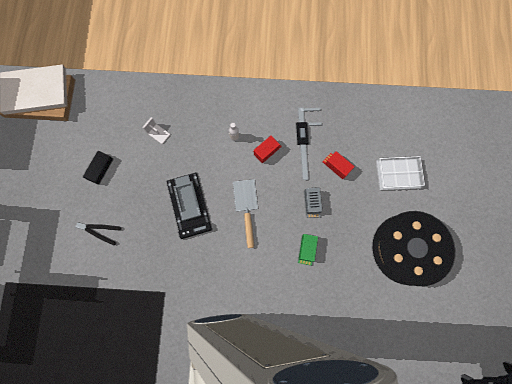

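In the top picture, the battery candidates are the grey block at (314,202), red blocks at (267,149) and (339,165), and a green block at (308,249). I choose the grey one, which has dark ribs. The dock is at (188,205). Next is one close crop of both.

```bash
python3 - <<'E'
import cv2, numpy as np
im=np.load("top0.npz")["frame"]
a=cv2.resize(im[175:230,285:345],None,fx=6.5,fy=6.5,interpolation=cv2.INTER_CUBIC)
b=cv2.resize(im[165:245,155:220],None,fx=6,fy=6,interpolation=cv2.INTER_CUBIC)
h=max(a.shape[0],b.shape[0]); p=lambda z:cv2.copyMakeBorder(z,0,h-z.shape[0],0,4,0)
cv2.imwrite("pics/crop1.png",np.hstack([p(a),p(b)]))
E
```

```text
(no output)
```

View pics/crop1.png

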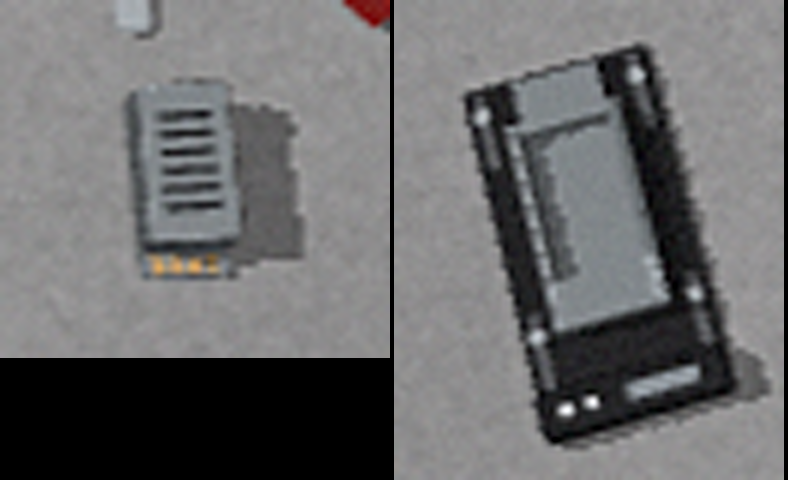

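The left crop shows the grey battery with five dark ribs and the gold-contact tongue at its lower end (nose toward world −x). The right crop shows the dock with its raised head, lights and label at the lower end, so its +x is also roughly world −x. Next I measure both.

```bash
cat > h.py <<'E'
import numpy as np, cv2
from scipy.spatial.transform import Rotation as Ro
def ray(s,uv,z):
    uv=np.atleast_2d(np.asarray(uv,float)); K,R,t=s["K"],s["R"],s["t"]
    d=np.c_[uv,np.ones(len(uv))]@np.linalg.inv(K).T@R; c=-R.T@t
    return c+d*((z-c[2])/d[:,2])[:,None]
def proj(s,X):
    p=np.atleast_2d(X)@s["R"].T+s["t"]; p=p@s["K"].T; return p[:,:2]/p[:,2:]
def rot(st): return Ro.from_quat(np.roll(st["orientation"],-1))
def todo(st,p,Rw):
    """shift (m) and turn (deg) in tool axes to reach world pose p,Rw"""
    r=rot(st); return r.inv().apply(np.asarray(p)-st["tool_pos"]), (r.inv()*Rw).as_rotvec(degrees=True)
E
python3 - <<'E'
from h import *
s=dict(np.load("top0.npz")); im=s["frame"].astype(int)
def box(m,off,z,n):
    cs,_=cv2.findContours(m.astype(np.uint8),cv2.RETR_EXTERNAL,cv2.CHAIN_APPROX_NONE)
    c=max(cs,key=cv2.contourArea); b=cv2.boxPoints(cv2.minAreaRect(c))+off
    X=ray(s,b,z); print(n,cv2.contourArea(c),b.round(1).tolist(),X.round(4).tolist(),"ctr",X.mean(0).round(4))
    e=[X[1]-X[0],X[2]-X[1]]; print([ (np.linalg.norm(v).round(4),np.degrees(np.arctan2(v[1],v[0])).round(1)) for v in e])
d=im[165:245,155:220]; box(d.max(2)<60,[155,165],.009,"dock")
a=im[175:230,285:345]
print("bench",im[222,290],"batt",im[202,308],im[192,312],im[178+30,318])
print("row",im[205,300:335].tolist())
# battery corners, from the crop (crop px/6.5)
c=np.array([[130,90],[226,82],[240,240],[143,243]])/6.5+[285,175]-.4
X=ray(s,c,.042); print(X.round(4).tolist(),X.mean(0)); 
for i in range(4): v=X[(i+1)%4]-X[i]; print(np.linalg.norm(v).round(4),np.degrees(np.arctan2(v[1],v[0])).round(1))
t=ray(s,np.array([[147,277],[236,273]])/6.5+[285,175]-.4,.003); print("tip",t)
E
```

```text
dock 876.0 [[164.2, 180.8], [196.5, 172.1], [212.2, 230.4], [179.9, 239.1]] [[0.5949, 0.2392, 0.009], [0.627, 0.1464, 0.009], [0.4574, 0.0857, 0.009], [0.4272, 0.1756, 0.009]] ctr [0.5266 0.1617 0.009 ]
[(np.float64(0.0982), np.float64(-70.9)), (np.float64(0.1801), np.float64(-160.3))]
bench [140 142 141] batt [143 143 136] [54 51 49] [138 136 128]
row [[137, 137, 137], [143, 140, 142], [149, 150, 149], [143, 146, 145], [136, 135, 136], [108, 105, 106], [74, 73, 69], [92, 89, 86], [141, 142, 132], [143, 139, 133], [145, 137, 135], [151, 145, 140], [151, 147, 139], [153, 149, 142], [148, 143, 137], [152, 149, 144], [153, 149, 144], [147, 145, 136], [137, 132, 127], [127, 123, 118], [145, 141, 135], [124, 118, 114], [94, 94, 94], [95, 92, 93], [91, 91, 92], [94, 94, 94], [95, 95, 94], [96, 90, 94], [91, 93, 92], [92, 90, 89], [118, 115, 120], [147, 146, 146], [144, 143, 144], [140, 140, 138], [138, 138, 138]]
[[0.5883, -0.1702, 0.042], [0.5944, -0.2119, 0.042], [0.5249, -0.2192, 0.042], [0.5211, -0.1776, 0.042]] [ 0.55719887 -0.19472759  0.042     ]
0.0422 -81.8
0.0699 -174.0
0.0418 95.2
0.0676 6.3
tip [[ 0.51245412 -0.18531555  0.003     ]
 [ 0.51660268 -0.22482423  0.003     ]]
```

```bash
python3 - <<'E'
from h import *
from plant import manip
st=manip.read_state(); r=rot(st); print(r.as_matrix().round(3), manip.tips_ahead, [a for a in dir(manip) if a[0]!='_'])
# nose dir of battery; tool y down, tool x = +/- battery y
for yaw in (-173,):
    n=np.array([np.cos(np.radians(yaw)),np.sin(np.radians(yaw)),0]); z=np.array([0,0,1.]); by=np.cross(z,n)
    for sg in (1,-1):
        X=sg*by; Y=-z; R=Ro.from_matrix(np.c_[X,Y,np.cross(X,Y)])
        for h in (.16,.026): print(sg,[v.round(4) for v in todo(st,[.557,-.195,h],R)])
E
```

```text
[[ 0.321 -0.     0.947]
 [-0.947  0.001  0.321]
 [-0.001 -1.     0.   ]] 0.008 ['MotionError', 'read_state', 'tips_ahead']
1 [array([-0.1862,  0.079 ,  0.4649]), array([-4.50000e-03,  1.17234e+01, -6.99000e-02])]
1 [array([-0.186 ,  0.213 ,  0.4648]), array([-4.50000e-03,  1.17234e+01, -6.99000e-02])]
-1 [array([-0.1862,  0.079 ,  0.4649]), array([-1.029000e-01, -1.682766e+02,  6.600000e-03])]
-1 [array([-0.186 ,  0.213 ,  0.4648]), array([-1.029000e-01, -1.682766e+02,  6.600000e-03])]
```

```bash
python3 -m crank '[[[-0.186,0.05,0.465,0,11.7,0,0.0854],[-0.186,0.05,0.465,0,11.7,0,0.0854],[-0.186,0.05,0.465,0,11.7,0,0.0854],[-0.186,0.05,0.465,0,11.7,0,0.0854],[-0.186,0.05,0.465,0,11.7,0,0.0854],[-0.186,0.05,0.465,0,11.7,0,0.0854],[-0.186,0.05,0.465,0,11.7,0,0.0854],[-0.186,0.05,0.465,0,11.7,0,0.0854],[-0.186,0.05,0.465,0,11.7,0,0.0854],[-0.186,0.05,0.465,0,11.7,0,0.0854],[-0.186,0.05,0.465,0,11.7,0,0.0854],[-0.186,0.05,0.465,0,11.7,0,0.0854],[-0.186,0.05,0.465,0,11.7,0,0.0854],[-0.186,0.05,0.465,0,11.7,0,0.0854],[-0.186,0.05,0.465,0,11.7,0,0.0854],[-0.186,0.05,0.465,0,11.7,0,0.0854],[-0.186,0.05,0.465,0,11.7,0,0.0854]]]' && python3 - <<'E'
from h import *
from plant import manip,viewer
s=viewer.snapshot("wrist"); np.savez("w1.npz",**s); cv2.imwrite("pics/w1.png",s["frame"])
print(manip.read_state()["tool_pos"], -s["R"].T@s["t"])
E
```

```text
t: 1.8
tool_pos: [0.5569, -0.1961, 0.1895]
orientation: [0.529, -0.529, 0.469, -0.469]
ft_force: [0.0, -0.1, 0.1]
gripper_width: 0.0851
[ 0.55699058 -0.19591951  0.18948501] [ 0.63803585 -0.18619203  0.32420751]
```

View pics/w1.png

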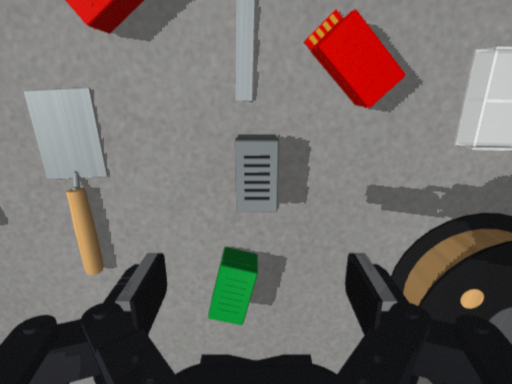

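The wrist view shows the grey battery's top face from about (236,140) to (277,212), square to the gripper. Its tail face is at the upper edge.

```bash
python3 - <<'E'
from h import *
from plant import manip
s=dict(np.load("w1.npz")); im=s["frame"].astype(int); st=manip.read_state()
g=im[120:225,225:300]; m=((g[...,0]-g[...,2])>4)|(g.max(2)<70); m=cv2.morphologyEx(m.astype(np.uint8),cv2.MORPH_OPEN,np.ones((5,5)))
cs,_=cv2.findContours(m,cv2.RETR_EXTERNAL,cv2.CHAIN_APPROX_NONE); c=max(cs,key=cv2.contourArea); b=cv2.boxPoints(cv2.minAreaRect(c))+[225,120]
print(b, [im[176,u].tolist() for u in (230,236,238,242,276,279,281)], [im[r,240].tolist() for r in (132,135,138,140,141,143,210,212,214)])
X=ray(s,b,.042); print(X.round(4))
c=np.array([[235.5,140.5],[278.5,140.5],[277,212],[236.5,212]]); X=ray(s,c,.042); print(X.round(4),X.mean(0))
for i in range(4): v=X[(i+1)%4]-X[i]; print(np.linalg.norm(v).round(4),np.degrees(np.arctan2(v[1],v[0])).round(1))
E
```

```text
[[235. 135.]
 [277. 135.]
 [277. 211.]
 [235. 211.]] [[131, 133, 134], [125, 124, 118], [130, 130, 123], [131, 130, 123], [122, 122, 114], [85, 86, 86], [88, 90, 91]] [[135, 138, 138], [65, 64, 62], [57, 56, 54], [87, 85, 80], [112, 110, 104], [130, 129, 122], [132, 130, 124], [128, 130, 129], [133, 134, 135]]
[[ 0.5947 -0.1729  0.042 ]
 [ 0.5993 -0.2102  0.042 ]
 [ 0.5269 -0.2206  0.042 ]
 [ 0.522  -0.1803  0.042 ]]
[[ 0.5899 -0.1739  0.042 ]
 [ 0.5946 -0.2122  0.042 ]
 [ 0.5259 -0.2208  0.042 ]
 [ 0.5211 -0.1818  0.042 ]] [ 0.55786272 -0.19715468  0.042     ]
0.0386 -83.0
0.0693 -172.9
0.0392 97.0
0.0693 6.6
```

```bash
python3 -m crank '[[[0.001,0.05,0.001,0,0,0,0.0854],[0.001,0.1,0.001,0,0,0,0.0854],[0.001,0.14,0.001,0,0,0,0.0854],[0.001,0.1635,0.001,0,0,0,0.0854],[0.001,0.1635,0.001,0,0,0,0.0854],[0.001,0.1635,0.001,0,0,0,0.03],[0.001,0.1635,0.001,0,0,0,0.03],[0.001,0.1635,0.001,0,0,0,0.03],[0.001,0.1635,0.001,0,0,0,0.03],[0.001,0.1635,0.001,0,0,0,0.03],[0.001,0.1635,0.001,0,0,0,0.03],[0.001,0.1635,0.001,0,0,0,0.03],[0.001,0.1635,0.001,0,0,0,0.03]]]' 70; python3 -c "
from plant import manip; s=manip.read_state(); print(s['ft_force'],s['moment'],s['tool_pos'])"
```

```text
t: 3.15
tool_pos: [0.5593, -0.1967, 0.0277]
orientation: [0.53, -0.529, 0.467, -0.469]
ft_force: [-0.4, 0.1, 7.7]
gripper_width: 0.0387
[-0.41134783  0.131183    7.71893347] [0.15572327 0.07335815 0.01199362] [ 0.55925941 -0.19672344  0.02766969]
```

```bash
python3 -m crank '[[[0,-0.02,0,0,0,0,0.03],[0,-0.06,0,0,0,0,0.03],[0,-0.11,0,0,0,0,0.03],[0,-0.14,0,0,0,0,0.03],[0,-0.14,0,0,0,0,0.03],[0,-0.14,0,0,0,0,0.03],[0,-0.14,0,0,0,0,0.03]]]'; python3 - <<'E'
from h import *
from plant import manip
s=manip.read_state(); print(s['ft_force'],s['moment'],s['tool_pos'])
yaw=-160.3; n=np.array([np.cos(np.radians(yaw)),np.sin(np.radians(yaw)),0]); z=np.array([0,0,1.]); by=np.cross(z,n)
R=Ro.from_matrix(np.c_[by,-z,-n])
print([v.round(4) for v in todo(s,np.array([.527,.162,.17])-n*.06,R)])
E
```

```text
t: 3.85
tool_pos: [0.5577, -0.1959, 0.1645]
orientation: [-0.53, 0.53, -0.469, 0.468]
ft_force: [-0.5, -0.2, -3.6]
gripper_width: 0.0388
[-0.48871478 -0.19309241 -3.60884905] [ 0.02593739 -0.00585796 -0.00546099] [ 0.5576588  -0.19594838  0.16450407]
[array([-0.3722, -0.0052,  0.0719]), array([  0.0894, -12.6736,  -0.0801])]
```

```bash
python3 -m crank '[[[-0.04,-0.02,0.01,0,-2,0,0.03],[-0.08,-0.02,0.02,0,-5,0,0.03],[-0.13,-0.02,0.03,0,-8,0,0.03],[-0.18,-0.02,0.04,0,-11,0,0.03],[-0.22,-0.02,0.05,0,-12.7,0,0.03],[-0.25,-0.02,0.05,0,-12.7,0,0.03],[-0.25,-0.02,0.05,0,-12.7,0,0.03],[-0.25,-0.02,0.05,0,-12.7,0,0.03],[-0.25,-0.02,0.05,0,-12.7,0,0.03]]]' && python3 - <<'E'
from h import *
from plant import manip,viewer
s=viewer.snapshot("wrist"); np.savez("w2.npz",**s); cv2.imwrite("pics/w2.png",cv2.resize(s["frame"],(768,576)))
print(manip.read_state()["tool_pos"], -s["R"].T@s["t"])
E
```

```text
t: 4.75
tool_pos: [0.5772, 0.0572, 0.1848]
orientation: [-0.578, 0.579, -0.408, 0.407]
ft_force: [-0.1, -0.5, -3.0]
gripper_width: 0.0389
[0.57730277 0.0569282  0.18505775] [0.65437967 0.08479279 0.31937342]
```

View pics/w2.png

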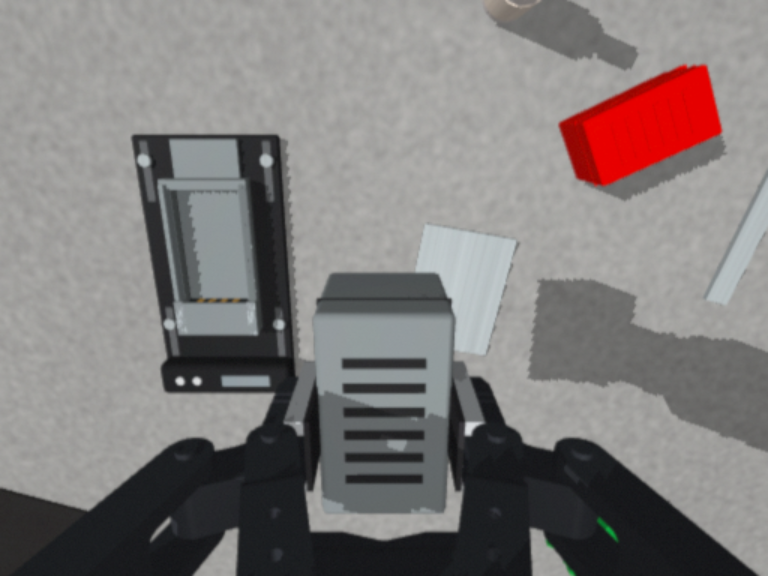

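The wrist view shows the dock with its grey well: tail wall at about (205,183), gold contacts at (218,300) and lip at (215,318), in the enlarged picture. The battery is held square in the jaws. A closer crop of the well follows.

```bash
python3 - <<'E'
from h import *
s=dict(np.load("w2.npz")); cv2.imwrite("pics/c2.png",cv2.resize(s["frame"][85:265,80:205],None,fx=4,fy=3.3,interpolation=cv2.INTER_CUBIC))
E
```

```text
(no output)
```

View pics/c2.png

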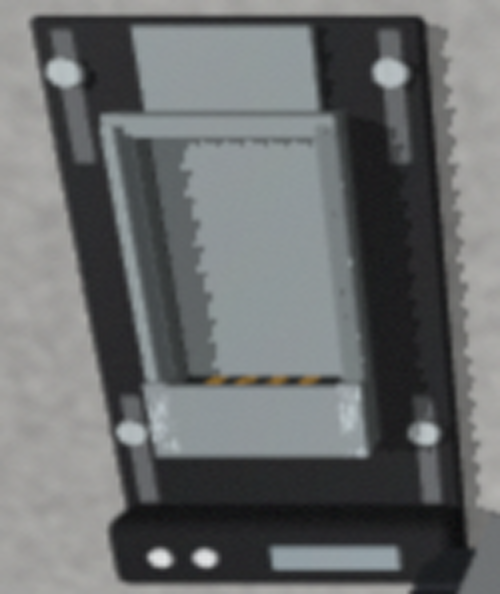

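```bash
python3 - <<'E'
from h import *
s=dict(np.load("w2.npz"))
P=lambda x,y:np.array([80+x/4-.4,85+y/3.3-.35])
D={"base":([(33,18),(425,18),(465,545)],.009),"tailwall outer":([(100,117),(338,115)],.019),"tail inner":([(125,137),(325,137)],.019),
"lip front":([(143,383),(360,383)],.0225),"lip back":([(160,458),(372,458)],.0225),"floor tailright":([(320,150),(345,378)],.009),"slots":([(65,72),(390,72),(132,433),(425,433)],.009)}
X={k:ray(s,[P(*q) for q in v[0]],v[1]) for k,v in D.items()}
m=lambda k:X[k].mean(0)[:2]
ax=m("lip back")-m("tailwall outer"); yaw=np.degrees(np.arctan2(ax[1],ax[0])); 
for k in ("tailwall outer","lip front","lip back"): v=X[k][0]-X[k][1]; print(k,"w",np.linalg.norm(v[:2]),"ang",np.degrees(np.arctan2(v[1],v[0]))+90-0)
b=X["base"]; v=b[2]-b[1]; print("yaw axis",yaw,"base side",np.linalg.norm(v),np.degrees(np.arctan2(v[1],v[0])), "base w",np.linalg.norm(b[1]-b[0]))
sl=X["slots"]; v=sl[2:].mean(0)-sl[:2].mean(0); print("screws axis",np.degrees(np.arctan2(v[1],v[0])),np.linalg.norm(v),sl.mean(0))
n=np.array([np.cos(np.radians(yaw)),np.sin(np.radians(yaw))]); by=np.array([-n[1],n[0]])
for k in X: print(k,X[k].round(4)[:, :2].tolist(),"along",(X[k][:,:2]@n).round(4),"lat",(X[k][:,:2]@by).round(4))
E
```

```text
tailwall outer w 0.05582559204140262 ang 200.27594611227283
lip front w 0.054672193495230774 ang 199.71409672755158
lip back w 0.05476873286986081 ang 199.71690910602433
yaw axis -160.04321987377526 base side 0.16905193232762006 -160.6166313664486 base w 0.09214454557215751
screws axis -160.37211727092676 0.1132579982515418 [0.54473954 0.16674948 0.009     ]
base [[0.5973, 0.2321], [0.6283, 0.1454], [0.4689, 0.0893]] along [-0.6406 -0.6402 -0.4712] lat [-0.0143  0.0778  0.0761]
tailwall outer [[0.5777, 0.2079], [0.597, 0.1555]] along [-0.6139 -0.6143] lat [0.0018 0.0576]
tail inner [[0.5741, 0.2013], [0.59, 0.1569]] along [-0.6083 -0.6081] lat [0.0068 0.0539]
lip front [[0.5032, 0.181], [0.5216, 0.1295]] along [-0.5347 -0.5345] lat [0.0016 0.0563]
lip back [[0.4799, 0.1718], [0.4983, 0.1203]] along [-0.5097 -0.5095] lat [0.0023 0.0571]
floor tailright [[0.5837, 0.1595], [0.5159, 0.1357]] along [-0.6031 -0.5312] lat [0.0493 0.0485]
slots [[0.585, 0.2223], [0.6112, 0.1492], [0.4782, 0.1847], [0.5046, 0.1108]] along [-0.6257 -0.6254 -0.5125 -0.5121] lat [-0.0093  0.0683 -0.0104  0.0681]
```

```bash
cat >> h.py <<'E'
YAW=-160.2; LAT=.0295; ALO=-.5734; FLOOR=.009   # dock: well centre along/lateral (from w2)
V=np.array([-.045-.0014,0,.0277])               # tip -> TCP in battery axes
def frame(yaw=None):
    a=np.radians(YAW if yaw is None else yaw); n=np.array([np.cos(a),np.sin(a),0]); return n,np.array([-n[1],n[0],0])
def target(xt,zt,th,lat=0):
    """TCP pose: tip at xt along well (0=centre), zt over the floor, nose down th deg"""
    n,b=frame(); z=np.array([0,0,1.]); Rb=Ro.from_rotvec(b*np.radians(th))*Ro.from_matrix(np.c_[n,b,z])
    tip=n*(ALO+xt)+b*(LAT+lat)+z*(FLOOR+zt); m=Rb.as_matrix()
    return tip+Rb.apply(V), Ro.from_matrix(np.c_[m[:,1],-m[:,2],-m[:,0]])
def where(st):
    r=rot(st).as_matrix(); nb,bb,zb=-r[:,2],r[:,0],-r[:,1]; tip=st["tool_pos"]-(V[0]*nb+V[2]*zb)
    n,b=frame(); f=st["ft_force"]
    return dict(tipx=(tip@n-ALO)*1e3,tipz=(tip[2]-FLOOR)*1e3,lat=(tip@b-LAT)*1e3,tilt=np.degrees(np.arcsin(-nb[2])),roll=np.degrees(np.arcsin(bb[2])),dyaw=np.degrees(np.arcsin(nb@b)),Fx=f@n,Fy=f@b,Fz=f[2])
def show(st): print("t",round(st["t"],2),{k:round(float(v),1) for k,v in where(st).items()},"mom",(rot(st).inv().apply(st["moment"])).round(2))
E
python3 - <<'E'
from h import *
from plant import manip
s=dict(np.load("w2.npz")); st=manip.read_state(); r=rot(st).as_matrix(); z=st["tool_pos"][2]-.0277; show(st)
for nm,px,zz in (("top",[(315,313),(453,313),(447,512),(325,512)],z+.042),("bottail",[(330,274),(440,274)],z)):
    X=ray(s,np.array(px)/1.5-.2,zz); L=(X-st["tool_pos"])@r; print(nm,(L*1e3).round(1).tolist())
for a in ((28,15,13.5),(28,3,13.5)): print([v.round(4) for v in todo(st,*target(a[0]/1e3,a[1]/1e3,a[2]))])
E
```

```text
t 4.8 {'tipx': 57.4, 'tipz': 148.4, 'lat': 112.4, 'tilt': -0.1, 'roll': -0.0, 'dyaw': -0.1, 'Fx': 0.1, 'Fy': -0.1, 'Fz': -2.4} mom [ 0.01  0.   -0.01]
top [[-19.2, -14.3, 34.1], [18.6, -14.3, 34.1], [20.0, -14.3, -34.4], [-19.1, -14.3, -34.5]]
bottail [[-19.7, 27.7, 32.5], [19.8, 27.7, 32.5]]
[array([-0.1125,  0.1233,  0.0215]), array([ 1.35677e+01, -1.48200e-01,  2.80000e-03])]
[array([-0.1125,  0.1353,  0.0215]), array([ 1.35677e+01, -1.48200e-01,  2.80000e-03])]
```

```bash
python3 -m crank '[[[-0.03,0,0.005,3,0,0,0.03],[-0.07,0,0.01,7,-0.1,0,0.03],[-0.1,0.02,0.0215,12,-0.15,0,0.03],[-0.1125,0.06,0.0215,13.5,-0.15,0,0.03],[-0.1125,0.095,0.0215,13.5,-0.15,0,0.03],[-0.1125,0.115,0.0215,13.5,-0.15,0,0.03],[-0.1125,0.1233,0.0215,13.5,-0.15,0,0.03],[-0.1125,0.1233,0.0215,13.5,-0.15,0,0.03],[-0.1125,0.1233,0.0215,13.5,-0.15,0,0.03],[-0.1125,0.1233,0.0215,13.5,-0.15,0,0.03],[-0.1125,0.1233,0.0215,13.5,-0.15,0,0.03]]]' && python3 - <<'E'
from h import *
from plant import manip,viewer
s=viewer.snapshot("wrist"); np.savez("w3.npz",**s); t=viewer.snapshot("top"); np.savez("t3.npz",**t)
a=cv2.resize(s["frame"][90:384,130:380],None,fx=2,fy=2); b=cv2.resize(t["frame"][155:250,150:225],None,fx=4,fy=4,interpolation=cv2.INTER_CUBIC)
h=max(a.shape[0],b.shape[0]); p=lambda z:cv2.copyMakeBorder(z,0,h-z.shape[0],0,0,0)
cv2.imwrite("pics/w3.png",np.hstack([p(a),p(b)])); show(manip.read_state())
E
```

```text
t: 5.9
tool_pos: [0.5604, 0.171, 0.0636]
orientation: [0.643, -0.506, 0.355, -0.452]
ft_force: [0.5, -0.1, -2.8]
gripper_width: 0.0386
t 6.0 {'tipx': 27.1, 'tipz': 16.4, 'lat': -0.7, 'tilt': 13.6, 'roll': 0.0, 'dyaw': 0.1, 'Fx': -0.6, 'Fy': -0.3, 'Fz': -2.6} mom [-0.35 -0.01  0.02]
```

View pics/w3.png

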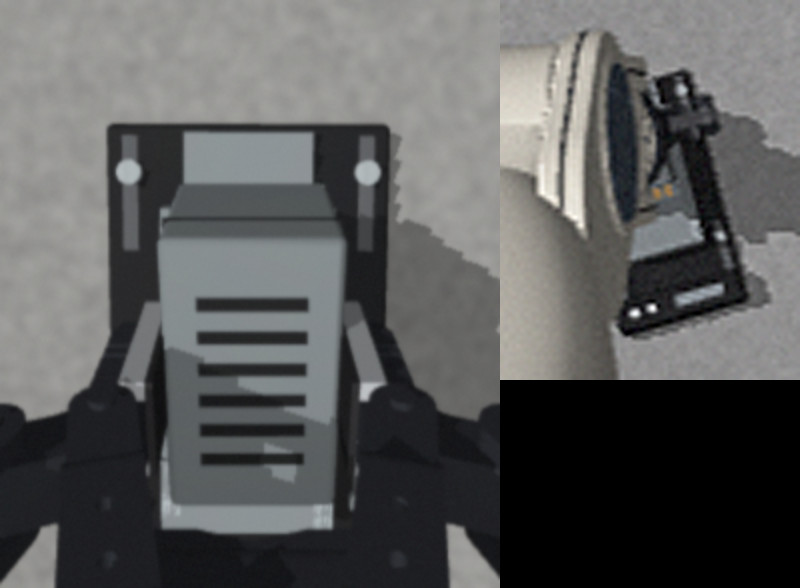

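The wrist view shows the battery over the well with screws at (128,172) and (368,172), grey tail plate at 184–314 and lip under the nose at row 515. The top view shows the tongue's gold contacts just before the lip. Next I check lateral alignment in this view.

```bash
python3 - <<'E'
from h import *
from plant import manip
s=dict(np.load("w3.npz")); st=manip.read_state(); n,b=frame(); r=rot(st).as_matrix()
P=lambda q:np.array(q)/2+[130,90]-.25
for nm,q,z in (("screws",[(128,172),(368,172)],.009),("base tail",[(108,126),(389,126)],.009),("plate",[(184,160),(314,160)],.009),("lip nose corners",[(161,529),(333,529)],.0225),("lip top sides",[(161,515),(333,515)],.0225)):
    X=ray(s,P(q),z); print(nm,((X@b-LAT)*1e3).round(1),"mid",((X@b-LAT).mean()*1e3).round(2),"along",((X@n-ALO)*1e3).round(1))
# battery edges: tail bottom z, tail top z from pose
tcp=st["tool_pos"]; nb,zb=-r[:,2],-r[:,1]
for nm,q,lx,lz in (("tail bottom",[(180,184),(328,184)],-.035,-.0277),("tail top",[(160,238),(347,238)],-.035,.0143),("nose top",[(170,503),(333,503)],.035,.0143)):
    p=tcp+nb*(lx+.0014)+zb*lz; X=ray(s,P(q),p[2]); print(nm,((X@b-LAT)*1e3).round(1),"mid",((X@b-LAT).mean()*1e3).round(2),"along",((X@n-ALO)*1e3).round(1),"model",((p@n-ALO)*1e3).round(1))
print("well tail wall model -41..-35")
for a in ((30,3,13.5),(30,1,13.5),(30,-1,13.5)): print([v.round(4) for v in todo(st,*target(a[0]/1e3,a[1]/1e3,a[2]))])
E
```

```text
screws [-40.9  37.3] mid -1.84 along [-52.1 -52.2]
base tail [-47.2  43.8] mid -1.68 along [-67.  -67.1]
plate [-22.7  19.6] mid -1.52 along [-56.  -56.1]
lip nose corners [-29.6  25.5] mid -2.01 along [61.6 61.6]
lip top sides [-29.5  25.5] mid -2.01 along [56.9 56.9]
tail bottom [-20.  20.] mid -0.02 along [-50.2 -50.2] model -50.7
tail top [-19.6  19.1] mid -0.27 along [-41.2 -41.3] model -40.8
nose top [-20.3  19.1] mid -0.6 along [25.8 25.8] model 27.2
well tail wall model -41..-35
[array([ 0.0007,  0.0124, -0.0059]), array([-0.0685,  0.0767,  0.0145])]
[array([ 0.0007,  0.0144, -0.0064]), array([-0.0685,  0.0767,  0.0145])]
[array([ 0.0007,  0.0163, -0.0069]), array([-0.0685,  0.0767,  0.0145])]
```

```bash
sed -i 's/LAT=.0295/LAT=.0278/' h.py; python3 -m crank '[[[-0.0013,0.002,-0.0005,0,0,0,0.03],[-0.0013,0.005,-0.0012,0,0,0,0.03],[-0.0013,0.008,-0.0019,0,0,0,0.03],[-0.0013,0.0105,-0.0025,0,0,0,0.03],[-0.0013,0.012,-0.0029,0,0,0,0.03],[-0.0013,0.012,-0.0029,0,0,0,0.03],[-0.0013,0.012,-0.0029,0,0,0,0.03]]]' && python3 -c "
from h import *; from plant import manip; show(manip.read_state())"
```

```text
t: 6.7
tool_pos: [0.5592, 0.1723, 0.0501]
orientation: [0.643, -0.507, 0.356, -0.451]
ft_force: [-0.5, -0.3, -3.6]
gripper_width: 0.0385
t 6.7 {'tipx': 27.5, 'tipz': 3.4, 'lat': -0.4, 'tilt': 13.5, 'roll': 0.0, 'dyaw': 0.1, 'Fx': 0.5, 'Fy': 0.1, 'Fz': -3.6} mom [-0.37 -0.05 -0.02]
```

```bash
python3 -m crank '[[[0.0003,0.001,-0.00024,0,0,0,0.03],[0.0003,0.002,-0.0005,0,0,0,0.03],[0.0003,0.002,-0.0005,0,0,0,0.03]]]' && python3 -c "
from h import *; from plant import manip; show(manip.read_state())"; python3 -m crank '[[[0,0.001,-0.00024,0,0,0,0.03],[0,0.0015,-0.00036,0,0,0,0.03],[0,0.0015,-0.00036,0,0,0,0.03]]]' && python3 -c "
from h import *; from plant import manip; show(manip.read_state())"
```

```text
t: 7.0
tool_pos: [0.5592, 0.1719, 0.0479]
orientation: [0.643, -0.507, 0.356, -0.451]
ft_force: [0.4, -0.4, -2.1]
gripper_width: 0.0389
t 7.0 {'tipx': 27.6, 'tipz': 1.2, 'lat': -0.1, 'tilt': 13.5, 'roll': 0.0, 'dyaw': 0.1, 'Fx': -0.2, 'Fy': 0.5, 'Fz': -2.1} mom [-0.33 -0.    0.  ]
t: 7.3
tool_pos: [0.5593, 0.172, 0.0465]
orientation: [0.643, -0.507, 0.356, -0.451]
ft_force: [-0.5, 0.4, -1.5]
gripper_width: 0.0389
t 7.3 {'tipx': 27.6, 'tipz': -0.3, 'lat': -0.1, 'tilt': 13.5, 'roll': 0.0, 'dyaw': 0.1, 'Fx': 0.3, 'Fy': -0.5, 'Fz': -1.5} mom [-0.32  0.02 -0.01]
```

```bash
python3 -m crank '[[[0,0.001,-0.00024,0,0,0,0.03],[0,0.0015,-0.00036,0,0,0,0.03],[0,0.0015,-0.00036,0,0,0,0.03]]]' && python3 -c "
from h import *; from plant import manip; show(manip.read_state())"
```

```text
t: 7.6
tool_pos: [0.5597, 0.1721, 0.0459]
orientation: [0.643, -0.506, 0.355, -0.452]
ft_force: [-2.9, 0.2, 8.2]
gripper_width: 0.0388
t 7.6 {'tipx': 27.1, 'tipz': -0.9, 'lat': -0.0, 'tilt': 13.6, 'roll': 0.0, 'dyaw': 0.1, 'Fx': 2.7, 'Fy': -1.1, 'Fz': 8.2} mom [-0.95  0.02  0.19]
```

```bash
python3 -m crank '[[[0,-0.0015,0.00035,0,0,0,0.03],[0,-0.002,-0.0016,0,0,0,0.03],[0,-0.0025,-0.0036,0,0,0,0.03],[0,-0.0029,-0.0056,0,0,0,0.03],[0,-0.0034,-0.0075,0,0,0,0.03],[0,-0.0038,-0.0094,0,0,0,0.03],[0,-0.0038,-0.0094,0,0,0,0.03],[0,-0.0038,-0.0094,0,0,0,0.03]]]' && python3 -c "
from h import *; from plant import manip; show(manip.read_state())"
```

```text
t: 8.4
tool_pos: [0.5496, 0.1685, 0.0464]
orientation: [0.643, -0.507, 0.356, -0.451]
ft_force: [0.1, -0.4, -1.6]
gripper_width: 0.0387
t 8.4 {'tipx': 37.9, 'tipz': -0.4, 'lat': -0.1, 'tilt': 13.5, 'roll': 0.0, 'dyaw': 0.1, 'Fx': 0.0, 'Fy': 0.4, 'Fz': -1.6} mom [-0.5  -0.03  0.06]
```

```bash
python3 -m crank '[[[0,-0.0002,-0.001,0,0,0,0.03],[0,-0.0005,-0.002,0,0,0,0.03],[0,-0.0005,-0.002,0,0,0,0.03]]]' >/dev/null&& python3 -c "
from h import *; from plant import manip; show(manip.read_state())"
```

```text
t 8.7 {'tipx': 39.5, 'tipz': -0.2, 'lat': -0.1, 'tilt': 13.5, 'roll': 0.0, 'dyaw': 0.1, 'Fx': -0.6, 'Fy': -0.7, 'Fz': -2.5} mom [-0.02  0.03 -0.1 ]
```

```bash
python3 -m crank '[[[0,-0.0002,-0.001,0,0,0,0.03],[0,-0.0004,-0.0015,0,0,0,0.03],[0,-0.0004,-0.0015,0,0,0,0.03]]]' >/dev/null&& python3 -c "
from h import *; from plant import manip; show(manip.read_state())"
```

```text
t 9.0 {'tipx': 41.0, 'tipz': -0.1, 'lat': -0.0, 'tilt': 13.5, 'roll': 0.0, 'dyaw': 0.1, 'Fx': -3.2, 'Fy': -0.3, 'Fz': -4.8} mom [0.29 0.02 0.01]
```

```bash
python3 -m crank '[[[0,-0.0002,-0.001,0,0,0,0.03],[0,-0.0004,-0.0015,0,0,0,0.03],[0,-0.0004,-0.0015,0,0,0,0.03]]]' >/dev/null&& python3 -c "
from h import *; from plant import manip; show(manip.read_state())"
```

```text
t 9.3 {'tipx': 42.6, 'tipz': -0.1, 'lat': -0.1, 'tilt': 13.5, 'roll': 0.0, 'dyaw': 0.1, 'Fx': -4.0, 'Fy': 0.3, 'Fz': -3.6} mom [0.5  0.1  0.03]
```

```bash
python3 -m crank '[[[0,-0.0002,-0.001,0,0,0,0.03],[0,-0.0004,-0.0018,0,0,0,0.03],[0,-0.0004,-0.0018,0,0,0,0.03],[0,-0.0004,-0.0018,0,0,0,0.03]]]' >/dev/null&& python3 - <<'E'
from h import *; from plant import manip; import time
s=manip.read_state(); show(s)
E
```

```text
t 9.7 {'tipx': 44.4, 'tipz': -0.1, 'lat': -0.0, 'tilt': 13.5, 'roll': 0.0, 'dyaw': 0.1, 'Fx': -5.0, 'Fy': 0.1, 'Fz': -3.6} mom [0.7  0.07 0.05]
```

```bash
python3 - <<'E'
from h import *; from plant import manip
s=manip.read_state(); w=where(s); p0,R0=target(w["tipx"]/1e3,w["tipz"]/1e3,w["tilt"])
st={"tool_pos":p0,"orientation":np.roll(R0.as_quat(),1)}
for th in (12,10,8,6,4,2,1,0,-.5): 
    a,b=todo(st,*target(w["tipx"]/1e3,w["tipz"]/1e3,th)); print(th,a.round(4),b.round(2))
E
```

```text
12 [0.     0.0012 0.0007] [-1.52  0.    0.  ]
10 [-0.      0.0029  0.0016] [-3.52  0.    0.  ]
8 [0.     0.0046 0.0024] [-5.52 -0.    0.  ]
6 [0.     0.0063 0.0032] [-7.52  0.    0.  ]
4 [0.     0.0081 0.0039] [-9.52 -0.    0.  ]
2 [-0.      0.0098  0.0046] [-11.52  -0.     0.  ]
1 [0.     0.0107 0.0049] [-12.52   0.     0.  ]
0 [0.     0.0116 0.0052] [-13.52   0.     0.  ]
-0.5 [-0.      0.0121  0.0053] [-14.02  -0.     0.  ]
```

```bash
python3 -m crank '[[[0,0.0006,0.0004,-0.75,0,0,0.03],[0,0.0012,0.0007,-1.52,0,0,0.03],[0,0.002,0.0012,-2.52,0,0,0.03],[0,0.0029,0.0016,-3.52,0,0,0.03],[0,0.0037,0.002,-4.52,0,0,0.03],[0,0.0046,0.0024,-5.52,0,0,0.03],[0,0.0046,0.0024,-5.52,0,0,0.03],[0,0.0046,0.0024,-5.52,0,0,0.03]]]' >/dev/null&& python3 - <<'E'
from h import *; from plant import manip
s=manip.read_state(); show(s)
E
```

```text
t 10.5 {'tipx': 44.3, 'tipz': -0.2, 'lat': -0.0, 'tilt': 8.0, 'roll': 0.0, 'dyaw': 0.1, 'Fx': -5.6, 'Fy': 0.7, 'Fz': -1.4} mom [ 0.97 -0.   -0.03]
```

```bash
python3 -m crank '[[[0,0.0008,0.0005,-1,0,0,0.03],[0,0.0016,0.0009,-2,0,0,0.03],[0,0.0025,0.0014,-3,0,0,0.03],[0,0.0033,0.0018,-4,0,0,0.03],[0,0.0033,0.0018,-4,0,0,0.03],[0,0.0033,0.0018,-4,0,0,0.03]]]' >/dev/null&& python3 - <<'E'
from h import *; from plant import manip
s=manip.read_state(); show(s)
E
```

```text
t 11.1 {'tipx': 44.6, 'tipz': -0.2, 'lat': -0.1, 'tilt': 4.0, 'roll': 0.0, 'dyaw': 0.1, 'Fx': -4.2, 'Fy': -0.5, 'Fz': -0.4} mom [ 0.79  0.11 -0.03]
```

```bash
python3 -m crank '[[[0,0.0008,0.0005,-1,0,0,0.03],[0,0.0016,0.0009,-2,0,0,0.03],[0,0.0016,0.0009,-2,0,0,0.03],[0,0.0016,0.0009,-2,0,0,0.03]]]' >/dev/null&& python3 - <<'E'
from h import *; from plant import manip
s=manip.read_state(); show(s)
E
```

```text
t 11.5 {'tipx': 44.7, 'tipz': -0.3, 'lat': -0.1, 'tilt': 2.0, 'roll': 0.0, 'dyaw': 0.1, 'Fx': -3.7, 'Fy': -0.1, 'Fz': 0.3} mom [ 0.6   0.11 -0.07]
```

```bash
python3 -m crank '[[[0,0.0008,0.0005,-1,0,0,0.03],[0,0.0016,0.0009,-2,0,0,0.03],[0,0.0016,0.0009,-2,0,0,0.03],[0,0.0016,0.0009,-2,0,0,0.03]]]' >/dev/null&& python3 - <<'E'
from h import *; from plant import manip,viewer
s=manip.read_state(); show(s)
w=viewer.snapshot("wrist"); np.savez("w4.npz",**w); cv2.imwrite("pics/w4.png",cv2.resize(w["frame"][90:384,130:380],None,fx=2,fy=2))
E
```

```text
t 11.9 {'tipx': 45.0, 'tipz': 0.1, 'lat': -0.1, 'tilt': -0.1, 'roll': 0.0, 'dyaw': 0.1, 'Fx': -1.3, 'Fy': 0.0, 'Fz': 4.8} mom [ 0.3   0.15 -0.04]
```

View pics/w4.png

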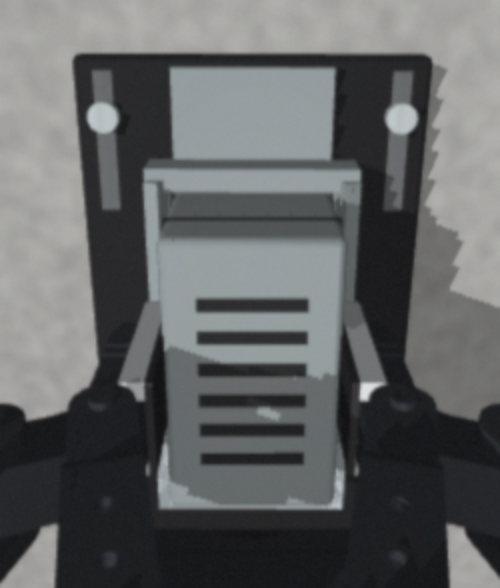

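The block is down inside the well: the tail face (rows 192–220) sits in front of the tail wall (rows 160–185). The ribs are in the same place as before, so it hasn't slipped in the grip. Its underside reads about 0.1 mm over the floor at tilt −0.1°. I release and lift clear.

```bash
python3 -m crank '[[[0,0,0,0,0,0,0.045],[0,0,0,0,0,0,0.055],[0,0,0,0,0,0,0.075],[0,0,0,0,0,0,0.08],[0,0,0,0,0,0,0.08],[0,0,0,0,0,0,0.08],[0,-0.01,0,0,0,0,0.08],[0,-0.03,0,0,0,0,0.08],[0,-0.06,0,0,0,0,0.08],[0,-0.1,0,0,0,0,0.08],[0,-0.14,0,0,0,0,0.08],[0,-0.14,0,0,0,0,0.08],[0,-0.14,0,0,0,0,0.08],[0,-0.14,0,0,0,0,0.08]]]' && python3 - <<'E'
from h import *; from plant import manip,viewer
s=manip.read_state(); show(s)
w=viewer.snapshot("wrist"); np.savez("w5.npz",**w); cv2.imwrite("pics/w5.png",cv2.resize(w["frame"][60:260,160:360],None,fx=3,fy=3,interpolation=cv2.INTER_CUBIC))
E
```

```text
t: 13.35
tool_pos: [0.5499, 0.1687, 0.1759]
orientation: [-0.578, 0.579, -0.407, 0.406]
ft_force: [-1.0, 1.0, 0.1]
gripper_width: 0.08
t 13.35 {'tipx': 45.3, 'tipz': 139.2, 'lat': -0.2, 'tilt': -0.1, 'roll': 0.0, 'dyaw': 0.1, 'Fx': 0.6, 'Fy': -1.3, 'Fz': 0.1} mom [-0.04  0.    0.02]
```

View pics/w5.png

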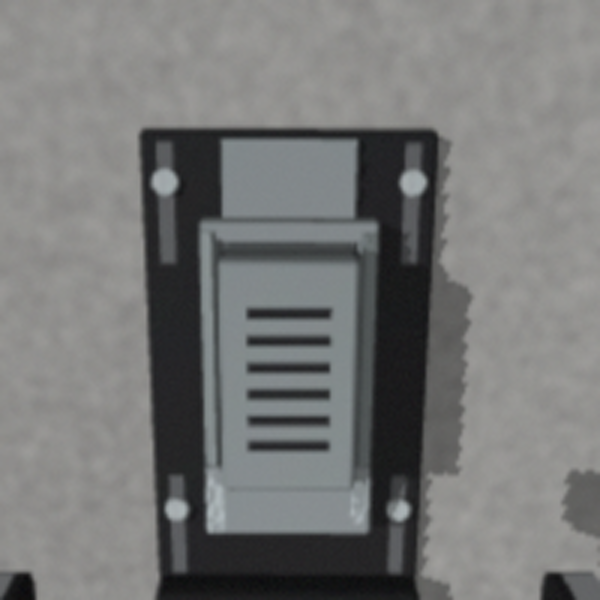

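The block sits between the side walls, with its top face from row 255 (217–360) to row 488 (222–353) and its nose against the lip. One numeric check that it is flat and at the right height follows.

```bash
python3 - <<'E'
from h import *
s=dict(np.load("w5.npz")); n,b=frame(); P=lambda q:np.array(q)/3+[160,60]-.33
for z in (.051,.0545,.061):
    X=ray(s,P([(217,257),(360,257),(353,488),(222,488)]),z); L=np.c_[X@n-ALO,X@b-LAT]*1e3
    print(z,L.round(1).tolist(),"len",(L[2:,0].mean()-L[:2,0].mean()).round(1),"w tail/nose",np.diff(L[:2,1]).round(1),(L[2,1]-L[3,1]).round(1),"mid",L.mean(0).round(1))
print("lip front/wall", ((ray(s,P([(290,533)]),.0225)@n-ALO)*1e3).round(1), ((ray(s,P([(290,222),(290,240)]),.019)@n-ALO)*1e3).round(1))
E
```

```text
0.051 [[-36.1, -20.0], [-36.1, 19.6], [33.6, 19.3], [33.7, -20.1]] len 69.8 w tail/nose [39.6] 39.4 mid [-1.2 -0.3]
0.0545 [[-36.7, -19.8], [-36.8, 19.3], [32.1, 19.0], [32.1, -19.8]] len 68.8 w tail/nose [39.] 38.8 mid [-2.3 -0.3]
0.061 [[-37.9, -19.3], [-37.9, 18.8], [29.1, 18.5], [29.2, -19.3]] len 67.1 w tail/nose [38.] 37.8 mid [-4.4 -0.3]
lip front/wall [63.2] [-41.1 -35.6]
```

```bash
python3 -c "
from plant import ticket; print(ticket.finish_job())"
```

```text
the job is handed in; nothing more can be done
None
```

The battery is in the dock's well, flat and released, and I've handed the job in at about 13.4 s of the 54 s allowed. The job reports no verdict, so this rests on my own checks.

**What I did:**
- I picked the grey ribbed block, not the red or green look-alikes, and tilted it about 13.5° nose down.
- I felt the well floor, drew back just off it, and slid the tongue under the lip until it met the contacts.
- I pushed about 5 mm further, to 5.0 N, then rocked the tail down about the tongue tip in small steps and let go.

**Last checks:**
- **Before release:** the tilt read −0.1° and the underside about 0.1 mm above the floor. The largest force I read in the dock was about 11 N, on the floor during the first touch. I only saw forces at the end of each move, and pushes towards the contacts stayed under 6 N.
- **After release:** with the top face taken at its seated height (51 mm), the wrist camera gave 69.8 × 39.5 mm against the true 70 × 40. The tail and nose widths agreed to 0.2 mm, so it looks level. The fingers were clear, about 140 mm above.

**What disagreed or stayed open:**
- The two camera views of the dock's sideways position differed by about 1.7 mm. I used the closer one, and the sideways force stayed near zero while the block went in.
- Touching the contacts put the well about 1.6 mm further towards the tail than my first camera estimate.
- During the last part of the rocking, the push-back dropped from about 5 to 1.3 N. I put that down to light contact with the tail wall or friction on the floor.
- I did not take a last picture of the bystanders. Nothing touched them that I know of.

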